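# Lock a pylon adapter into the drilling fixture

## Robot

A 6-joint arm with a two-finger parallel gripper is mounted at the origin on the work surface. World frame = base frame: x ahead of the robot, y to its left, z up, the work surface at z = 0. Lengths are in m, angles in degrees, forces in N, time in s.
With the tool pointing down it reaches from about 0.35 to 0.925 m from the base axis. Payload 6.4 kg.
Tool frame: the origin (TCP) lies at the very end of the fingers, on their centre line; the grasp point (between the pads) lies 19 mm behind it; z points along the fingers, y is the line along which they close (so a half turn about z gives the same grasp; the last joint's range is limited). The gripper opens to 94 mm and grips with 3 to 60 N. Pads are 16 mm wide; open, the fingers measure 119 mm over their backs; the gripper's body (75 mm by 177 mm) begins 78 mm behind the grasp point.
Start: joints at [55.514, 14.043, 89.255, -0, 76.702, -9.975], TCP at [0.27, 0.591, 0.205] pointing down, gripper open.
Joint ranges: [-179.41, 179.41], [-58.25, 129.5], [7.25, 145.43], [-54.29, 234.29], [11.92, 165.04], [-157.13, 157.13]. Speed limits (degrees/s): [147.25, 147.25, 180, 180, 180, 180].

## Interface

Orientations are given as a 3x3 rotation matrix whose columns are the frame's x, y, z axes.
In Python, from station import sense, viewer, robot gives the robot as it stands.
- The arm moves only by the tool send_rows, never from a script. Its argument "motion" is a list that holds one entry, the list of rows, each a list of 7 numbers: the shift along the tool's x, y, z scaled (see below), then the turn, a rotation vector about the tool's x, y, z scaled (see below), then the finger opening in mm, from 0 to 94. In form: [[[dx, dy, dz, rx, ry, rz, gripper], ...]]. A call has 1 to 20 rows; each row is the pose to reach, as a shift and turn from the pose commanded when the call began, along the tool's axes at that moment; what a row does not reach only later rows make up. The controller multiplies each number of a shift by 250 mm and each number of a turn by 30 degrees. A row lasts 1/12 s, in which the tool goes at most 41.7 mm and 7.16 degrees, less where a joint would pass 70% of its speed; a pose out of reach is approached as far as the arm can. A call with a number of a shift or a turn outside -1 to 1 is refused whole. A call with a gripper value outside its range is refused whole. The fingers move at their own pace and stop on an object; "squeeze" is the grip in N (left out, the last holds). Time passes only in rows, so rows that repeat a pose let the fingers close. It gives the time, the measured TCP pose, the force, the opening and the grip force at its end, in the units of the state.
- sense(): the state, without advancing time (a new reading comes with each control period).
- viewer.snapshot(name): name is "side" or "top" or "wrist"; returns a dict with "color" (400x640x3 uint8, blue, green, red), "K" (3x3 intrinsics, pixels), "rvec" (rotation vector, rad) and "tvec" (3), from world to camera coordinates, as OpenCV has them. Camera axes: x right, y down, z forward; pixel columns grow to the right and rows downward; lengths in m; the calibration is good to about 2 mm. A picture is of the moment at which its call begins. There is no depth.
- robot.sign_off(): hands the job in; it is judged then, once.
The state is a dict: "time_s": time; "joint_pos": joint angles; "joint_velocities": joint speeds; "joint_efforts": joint torques, N m; "position": TCP position; "eef_rot": TCP orientation; "wrist_force": force on the tool from outside, world axes, zero at the start; "moment": the same for the moment, N m; "width": opening from 0.0 (shut) to 1.0 (fully open); "gripper_force": force on a finger pad.
Only numpy, scipy, OpenCV 4.12 (cv2) and the standard library are available. Lean on these libraries where they do the work, as an engineer would, in place of code of your own. Each camera call takes 0.05 s, during which the arm holds its last target. There are 200 camera calls.

## Task

On the bench of this prosthetics workshop, set the aluminium pylon adapter with the oblong foot upright into the pocket of the clamping fixture, its long toe on the side where the lever closes over it, and let it go when its foot sits fully down on the pocket's floor. Then swing the fixture's lever fully shut against its stop, over the toe, so that the adapter is locked in. Leave the other adapters and the things around them where they are.

Things in the scene. Friction and masses are not known exactly. Their poses are not given: they have to be found in the camera images.
- adapter: The adapter to lock in: loose, bare aluminium, about 0.15 kg. Oblong foot 54 (x) by 34 (y) by 20 mm high; on it a square upright stem 22 x 22 mm, from 20 to 60 mm above the underside, off-centre at x = -13 mm: a long bare toe (29 mm) at +x, a short heel (3 mm) at -x. Origin: centre of the underside; z up. Starts upright, x pointing away from the robot within 0.8 rad.
- adapter_stem (a point): Centre of the top face of the adapter's stem, 60 mm above its underside. The stem can be gripped by its faces towards the adapter's +y and -y.
- adapter_toe (a point): Middle of the upper edge of the toe's end: x = +27 mm, 20 mm above the adapter's underside.
- fixture: Clamping fixture fixed to the bench: grey flange 150 x 150 x 10 mm, on it a steel block 90 (x) by 110 (y) mm, top 35 mm above the bench. In its middle a pocket open at the top, 57 (x) by 37 (y) mm, 20 mm deep, mouth chamfered 2 mm: the foot has 1.5 mm play all round and ends flush. Origin: centre of the underside; z up, x away from the robot within 0.35 rad.
- seat (a point): Centre of the pocket's floor, 15 mm above the bench, axes as the fixture. The adapter's origin belongs here, its x axis along this x axis (the lever closes over the +x half of the pocket).
- lever (a joint): Lever angle about its upright hinge: 0 = shut at its stop, grows as it opens, up to 2.0; starts at 1.2 to 1.9 and stays where left (friction 0.12 N m, about 1.5 N at the post). In the fixture's frame hinge to post points along (sin q, -cos q). Its flat arm is 14 mm wide, 90 mm long, 2 to 10 mm above the block's top; shut, it crosses the toe at fixture x = 8 to 22 mm.
- lever_post (a point): Centre of the upright round black post at the lever's free end, by which it is moved: 16 mm in diameter, from 45 to 80 mm above the bench; this point is 65 mm above the bench, 90 mm horizontally from the hinge.
- lever_hinge (a point): The lever's hinge axis, at fixture x = 15, y = 40 mm, 41 mm above the bench.
- round_adapter: Another adapter, to be left alone: round foot 60 mm in diameter and 12 mm high, round stem, 53 mm high in all. Origin: centre of its underside.
- square_adapter: Another adapter, to be left alone: square foot 40 x 40 x 14 mm, square stem in its middle, 50 mm high in all. Origin: centre of its underside.
- pylon_tube: Aluminium tube standing on end, 30 mm in diameter, 110 mm high; to be left alone. Origin: centre of its underside.
- squeeze_bottle: Green bottle with a long pointed nozzle, 64 mm in diameter, 170 mm high; to be left alone. Origin: centre of its underside.
- plaster_pot: White open pot with two small black handles, 100 mm in diameter, 100 mm high; to be left alone. Origin: centre of its underside.
- driver: Screwdriver lying on the bench; to be left alone.
- spanner: Wrench lying on the bench; to be left alone.
Things that resemble listed ones, but are neither listed nor needed, are in the scene too. Leave any green or red look-alike of the fixture alone. Leave any black look-alike of the adapter alone.

How it is judged:
By the outcome, as a careful person would: the job done as asked, in the order asked, and still so for the second after the job is handed in, with the robot touching nothing.
It also fails if it takes over 58 s, if anything falls off the work surface, if the arm or the gripper's body presses on something with over 40 N, if the wrist force passes 120 N, or if a joint passes its speed limit or range.

## Working session

There is one attempt and no reset: what is moved stays moved. The work goes in short steps, Python scripts to look and compute and a tool call to move; the robot and the scene stay as the last step left them, time stands still between calls to the robot, and variables do not carry over. Pictures are saved under pics/ and viewed, at most 11 in all, crops included, and the job is handed in when it is done.

Besides the shell and the picture viewer there is one more tool, called after ">>>" as name(argument=value, ...), one argument or row to a line, values as JSON. send_rows: Moves the arm, as the interface text tells. Its arguments: {"type":"object","properties":{"motion":{"type":"array"},"squeeze":{"type":"number"}},"required":["motion"]}

```bash
mkdir -p pics; cat > h.py <<'E'
import numpy as np, cv2
from station import sense, viewer, robot
def snap(n,f=None):
    s=viewer.snapshot(n)
    if f: cv2.imwrite('pics/'+f,s['color'])
    R=cv2.Rodrigues(np.array(s['rvec'],float))[0]; t=np.array(s['tvec'],float).ravel()
    return s['color'],np.array(s['K']),R,t
def ray(cam,uv,z):
    _,K,R,t=cam
    d=R.T@np.linalg.solve(K,[uv[0],uv[1],1.]); c=-R.T@t
    return c+d*(z-c[2])/d[2]
def proj(cam,p):
    _,K,R,t=cam; q=K@(R@np.array(p)+t); return q[:2]/q[2]
def loc(p):  # world point -> shift in tool axes /250mm
    s=sense(); R=np.array(s['eef_rot']); return R.T@(np.array(p)-s['position'])/.25
E
python3 - <<'E'
from h import *
a=snap('top','top.png');b=snap('side','side.png')
for c in (a,b): print(-c[2].T@c[3])
s=sense();print(s)
E
```

```text
[ 0.31559331 -0.01778931  1.4464721 ]
[ 0.03167996 -0.49784076  0.8911008 ]
{'time_s': 0.1, 'joint_pos': array([ 5.55121969e+01,  1.40792543e+01,  8.93180713e+01,  8.60417545e-04,
        7.67018015e+01, -9.97549927e+00]), 'joint_velocities': array([ 0.01815683, -0.20643352, -0.0085599 ,  0.05322851,  0.01215234,
       -0.04531832]), 'joint_efforts': array([-3.13674500e-04, -4.16909802e+01, -3.15528417e+01,  6.86360034e-02,
        3.09363543e-02, -5.81243785e-05]), 'position': array([0.269359  , 0.59096463, 0.20446383]), 'eef_rot': array([[-9.09870604e-01,  4.14890951e-01, -9.91678754e-04],
       [ 4.14892017e-01,  9.09869553e-01, -1.41774971e-03],
       [ 3.14086781e-04, -1.70140838e-03, -9.99998503e-01]]), 'wrist_force': array([-0.26264179, -0.71948596,  0.19155305]), 'moment': array([-0.0243006 , -0.04323967,  0.02656927]), 'gripper_force': 0.0, 'width': 1.0027024972319807}
```

View pics/top.png

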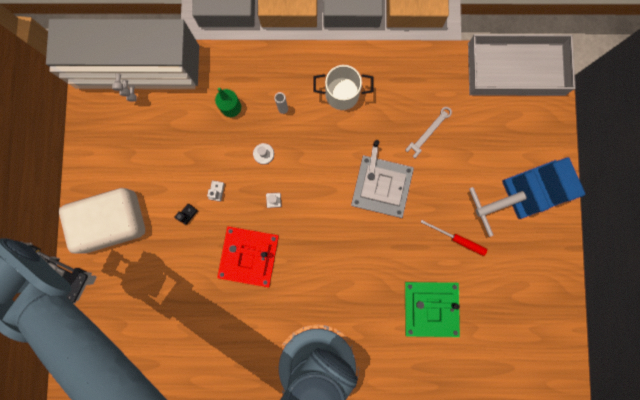

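View pics/side.png

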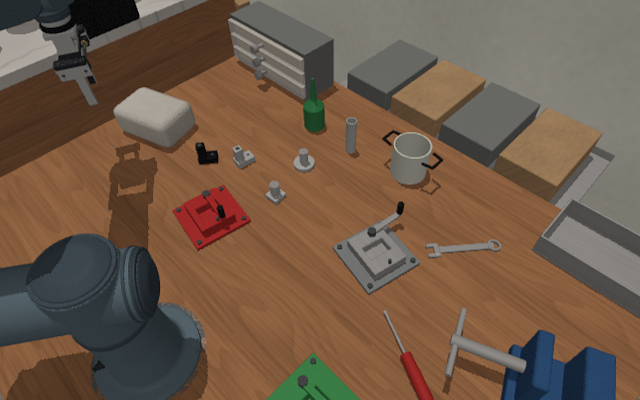

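The top view shows the target adapter near (216,191), its black look-alike at (186,214), the grey fixture at (383,186), its lever hinge at (371,177) and post at (376,144). I'll enlarge these areas.

```bash
python3 - <<'E'
from h import *
a=cv2.imread('pics/top.png');b=cv2.imread('pics/side.png')
def c(i,x,y,w,h,s): return cv2.resize(i[y:y+h,x:x+w],None,fx=s,fy=s,interpolation=cv2.INTER_CUBIC)
A=c(a,196,171,40,40,7.5);B=c(a,343,131,80,95,3.75)
C=c(b,223,136,40,40,7.5);D=c(b,325,195,106,106,3)
def pad(i): return cv2.copyMakeBorder(i,0,max(0,300-i.shape[0]),0,400-i.shape[1],cv2.BORDER_CONSTANT)[:300] if i.shape[0]<=300 else pad(i[:300])
B=c(a,343,135,100,75,4);D=c(b,325,200,100,75+25,3)
cv2.imwrite('pics/crop.png',np.vstack([np.hstack([pad(A),pad(B)]),np.hstack([pad(C),pad(D)])]))
E
```

```text
(no output)
```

View pics/crop.png

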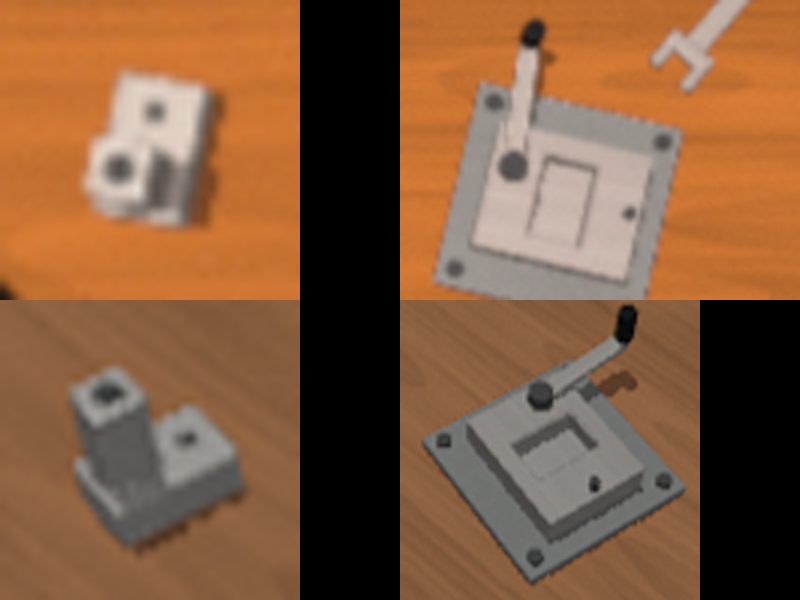

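The crops show that the toe points away from the robot, with the stem hole at crop (120,168) and the toe hole at (155,111). The lever is open, the post is at (532,35), and the flange bolts are at (493,102), (662,142) and (455,268).

```bash
python3 - <<'E'
from h import *
a=snap('top');b=snap('side')
T=lambda u,v:(u/7.5+196,v/7.5+171)
F=lambda u,v:((u-400)/4+343,v/4+135)
S=lambda u,v:(u/7.5+223,(v-300)/7.5+136); G=lambda u,v:((u-400)/3+325,(v-300)/3+200)
f=lambda v:np.round(v,4)
st=ray(a,T(120,168),.06);to=ray(a,T(155,111),.02);print('adapt',f(st),f(to),np.degrees(np.arctan2(*(to-st)[1::-1])))
print('side',f(ray(b,S(107,392),.06)),f(ray(b,S(186,439),.02)))
p=[ray(a,F(*q),.01) for q in((493,102),(662,142),(455,268))];print('bolts',f(p), 'ctr',f((p[1]+p[2])/2))
q=[ray(b,G(*x),.01) for x in((443,440),(663,481),(535,557))];print('sidebolts',f(q),f((q[0]+q[1])/2))
d=p[0]-p[2];print('yaw',np.degrees(np.arctan2(d[1],d[0])));d=p[0]-p[1];print(np.degrees(np.arctan2(d[1],d[0]))-90)
print('hinge',f(ray(a,F(513,165),.047)),f(ray(b,G(541,395),.047)),'post',f(ray(a,F(534,27),.08)),f(ray(b,G(627,311),.08)))
print('pocket',f(np.mean([ray(a,F(*x),.035) for x in((545,157),(596,171),(579,248),(527,235))],0)))
E
```

```text
adapt [0.478  0.2945 0.06  ] [0.5046 0.2909 0.02  ] -7.776168892671951
side [0.478  0.2939 0.06  ] [0.5042 0.2898 0.02  ]
bolts [[ 0.5822 -0.1364  0.01  ]
 [ 0.5538 -0.2573  0.01  ]
 [ 0.4619 -0.109   0.01  ]] ctr [ 0.5079 -0.1832  0.01  ]
sidebolts [[ 0.4622 -0.1082  0.01  ]
 [ 0.5539 -0.2583  0.01  ]
 [ 0.4338 -0.2299  0.01  ]] [ 0.5081 -0.1833  0.01  ]
yaw -12.823865510669354
-13.204994220838913
hinge [ 0.5308 -0.1471  0.047 ] [ 0.5287 -0.1512  0.047 ] post [ 0.6217 -0.1589  0.08  ] [ 0.6191 -0.1607  0.08  ]
pocket [ 0.5061 -0.1824  0.035 ]
```

>>> send_rows(
  motion=[
    [[-0.626, -0.367, 0, 0, 0, -0.57, 94], [-0.626, -0.367, 0, 0, 0, -0.57, 94], [-0.626, -0.367, 0, 0, 0, -0.57, 94], [-0.626, -0.367, 0, 0, 0, -0.57, 94], [-0.626, -0.367, 0, 0, 0, -0.57, 94], [-0.626, -0.367, 0, 0, 0, -0.57, 94]],
  ],
)

```text
time_s: 0.7
position: [0.3759, 0.4403, 0.2053]
eef_rot: [[-0.991, 0.134, 0.0], [0.134, 0.991, -0.001], [-0.0, -0.001, -1.0]]
wrist_force: [-0.6, -0.5, 0.2]
width: 1.003
gripper_force: 0.0
```

```bash
python3 - <<'E'
from h import *
print(loc([.478,.294,.19])); s=sense();print(s['position'],s['eef_rot'],s['time_s'])
E
```

```text
[-0.482725   -0.52544399  0.0618459 ]
[0.37594477 0.44031679 0.20532519] [[-9.91037296e-01  1.33585276e-01  2.26390592e-04]
 [ 1.33585066e-01  9.91037049e-01 -7.73546117e-04]
 [-3.27695836e-04 -7.36370650e-04 -9.99999675e-01]] 0.7
```

>>> send_rows(
  motion=[
    [[-0.483, -0.525, 0.06, 0, 0, 0, 94], [-0.483, -0.525, 0.06, 0, 0, 0, 94], [-0.483, -0.525, 0.06, 0, 0, 0, 94], [-0.483, -0.525, 0.06, 0, 0, 0, 94], [-0.483, -0.525, 0.06, 0, 0, 0, 94], [-0.483, -0.525, 0.06, 0, 0, 0, 94], [-0.483, -0.525, 0.06, 0, 0, 0, 94]],
  ],
)

```text
time_s: 1.28
position: [0.4764, 0.2981, 0.1904]
eef_rot: [[-0.992, 0.129, -0.001], [0.129, 0.992, 0.001], [0.001, 0.001, -1.0]]
wrist_force: [0.7, 0.6, -0.3]
width: 0.998
gripper_force: 0.0
```

```bash
python3 - <<'E'
from h import *
w=snap('wrist','w1.png');print(-w[2].T@w[3],sense()['position'],proj(w,[.478,.294,.06]),proj(w,[.5046,.2905,.02]))
E
```

```text
[0.40803636 0.30771815 0.36964894] [0.47605773 0.29864941 0.19045497] [317.20993282 187.81060876] [317.81101156 204.10461637]
```

View pics/w1.png

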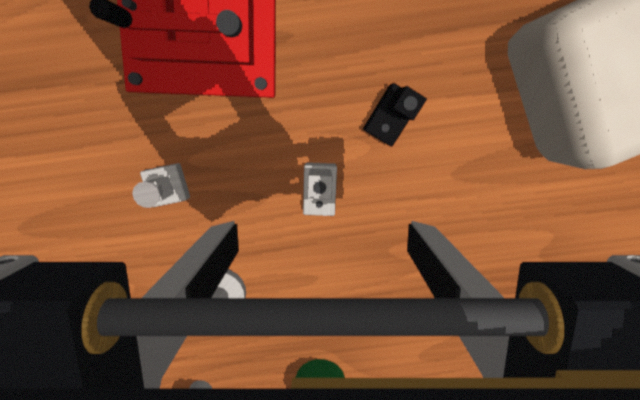

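The wrist view shows the adapter upright, with its stem hole near (319,187) and its toe hole near (319,204). The foot edges are at columns 303 and 337, nearly in line with the tool.

```bash
python3 - <<'E'
from h import *
w=snap('wrist')
im=cv2.resize(w[0][155:225,290:350],None,fx=7,fy=7,interpolation=cv2.INTER_CUBIC);cv2.imwrite('pics/w1c.png',im)
s=sense();print(s['position'],s['eef_rot'],s['time_s'])
st=ray(w,(319.5,187),.06);to=ray(w,(319,204),.02);print(st,to)
print(loc([st[0],st[1],.15]))
E
```

```text
[0.47586213 0.29892458 0.19052805] [[-9.91906200e-01  1.26972518e-01 -2.63422344e-04]
 [ 1.26972377e-01  9.91906128e-01  4.98382828e-04]
 [ 3.24571160e-04  4.60901657e-04 -9.99999841e-01]] 1.3833
[0.47721366 0.29678185 0.06      ] [0.50437458 0.29238171 0.02      ]
[-0.00650325 -0.00788984  0.16210647]
```

View pics/w1c.png

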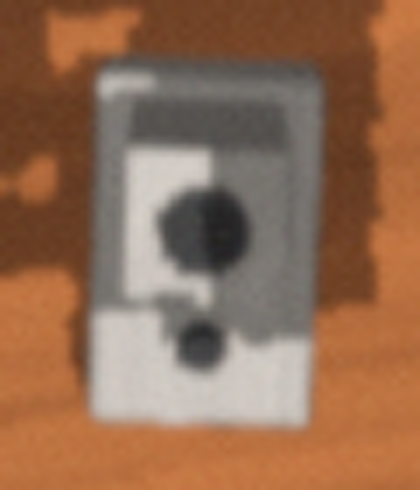

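```bash
python3 - <<'E'
from h import *
w=snap('wrist')
P=lambda u,v,z:ray(w,(u/7+290,v/7+155),z)
ang=lambda a,b:np.degrees(np.arctan2((b-a)[1],(b-a)[0]))
L=[P(97,75,.02),P(92,420,.02)];R=[P(325,75,.02),P(312,420,.02)]
print(L,R,ang(*L),ang(*R)); st=P(204,229,.06);print(st,P(202,345,.02))
print('black',ray(w,(385,128),.02))
s=sense();R=s['eef_rot'];print(s['position'],'tool x yaw',np.degrees(np.arctan2(-R[1][0],-R[0][0])))
print(loc([st[0],st[1],.10]))
E
```

```text
[array([0.46180274, 0.28254005, 0.02      ]), array([0.51415957, 0.27434744, 0.02      ])] [array([0.46607768, 0.31572509, 0.02      ]), array([0.51843758, 0.3075162 , 0.02      ])] -8.893325624278335 -8.910194719914221
[0.47771899 0.29662523 0.06      ] [0.50456134 0.29247076 0.02      ]
black [0.43442236 0.36844241 0.02      ]
[0.47583886 0.29897493 0.19057426] tool x yaw -7.2712035750665756
[-0.00870114 -0.00851235  0.36229252]
```

>>> send_rows(
  motion=[
    [[-0.009, -0.012, 0.1, 0, 0, 0.053, 55], [-0.009, -0.012, 0.25, 0, 0, 0.053, 55], [-0.009, -0.012, 0.36, 0, 0, 0.053, 55], [-0.009, -0.012, 0.45, 0, 0, 0.053, 55], [-0.009, -0.012, 0.53, 0, 0, 0.053, 55], [-0.009, -0.012, 0.6, 0, 0, 0.053, 55], [-0.009, -0.012, 0.64, 0, 0, 0.053, 55], [-0.009, -0.012, 0.662, 0, 0, 0.053, 55], [-0.009, -0.012, 0.662, 0, 0, 0.053, 55], [-0.009, -0.012, 0.662, 0, 0, 0.053, 55], [-0.009, -0.012, 0.662, 0, 0, 0.053, 55]],
  ],
)

```text
time_s: 2.35
position: [0.4796, 0.2947, 0.0263]
eef_rot: [[-0.988, 0.156, 0.002], [0.156, 0.988, 0.001], [-0.002, 0.001, -1.0]]
wrist_force: [0.5, -0.0, -0.0]
width: 0.583
gripper_force: 0.0
```

```bash
python3 - <<'E'
from h import *
w=snap('wrist','w2.png');s=sense();print(s['position'],s['eef_rot'],s['wrist_force'],s['width'])
E
```

```text
[0.47961945 0.29454235 0.02633052] [[-9.87710372e-01  1.56277935e-01  2.32977113e-03]
 [ 1.56280325e-01  9.87712349e-01  8.80769834e-04]
 [-2.16349882e-03  1.23404289e-03 -9.99996898e-01]] [ 0.50347097 -0.06346235 -0.3810539 ] 0.5828977647629838
```

View pics/w2.png

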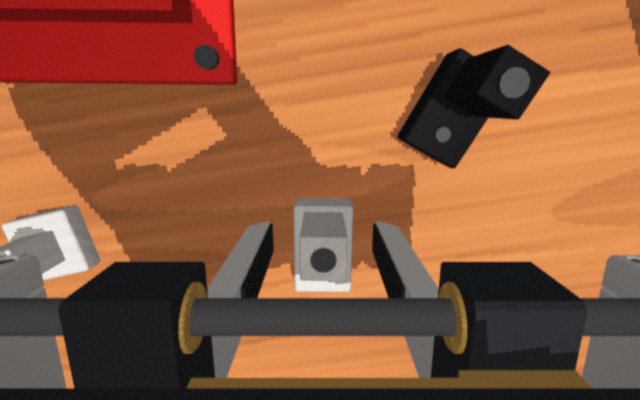

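The stem hole is at (323,259), centred between the fingertips at columns 273 and 373.

>>> send_rows(
  motion=[
    [[0, 0, 0, 0, 0, 0, 5], [0, 0, 0, 0, 0, 0, 5], [0, 0, 0, 0, 0, 0, 5], [0, 0, 0, 0, 0, 0, 5], [0, 0, 0, 0, 0, 0, 5], [0, 0, 0, 0, 0, 0, 5], [0, 0, 0, 0, 0, 0, 5], [0, 0, 0, 0, 0, 0, 5]],
  ],
  squeeze=30,
)

```text
time_s: 3.07
position: [0.4787, 0.294, 0.025]
eef_rot: [[-0.988, 0.156, 0.0], [0.156, 0.988, 0.0], [-0.0, 0.0, -1.0]]
wrist_force: [0.1, -0.1, 2.4]
width: 0.231
gripper_force: 30.0
```

```bash
python3 - <<'E'
from h import *
w=snap('wrist','w3.png');s=sense();print(s['position'],s['eef_rot'],s['wrist_force'],s['width'],s['gripper_force'])
p=ray(w,(323,259),.06);print(p,loc(p)*250)
g=cv2.cvtColor(w[0],cv2.COLOR_BGR2GRAY)[190:300,280:370]
m=cv2.inRange(g,0,70);n,l,st,c=cv2.connectedComponentsWithStats(m)
for i in range(1,n):
  if 60<st[i,4]<1500: print(st[i],c[i]+[280,190])
E
```

```text
[0.47867274 0.29405555 0.02501435] [[-9.87680334e-01  1.56485011e-01 -5.46654272e-06]
 [ 1.56485011e-01  9.87680333e-01  2.26654543e-05]
 [ 8.94600060e-06  2.15307914e-05 -1.00000000e+00]] [ 0.34756795 -0.10645763  0.72334821] 0.2314900719555942 29.99615103006363
[0.47606319 0.29559547 0.06      ] [  2.81868666   1.11334112 -34.98559886]
[  0  35  90  75 936] [323.25641026 275.82371795]
[ 31  62  24  22 440] [322.37954545 262.43409091]
```

>>> send_rows(
  motion=[
    [[0, 0, -0.06, 0, 0, 0, 5], [0, 0, -0.2, 0, 0, 0, 5], [0, 0, -0.35, 0, 0, 0, 5], [0, 0, -0.45, 0, 0, 0, 5], [0, -0.15, -0.45, 0, 0, 0.133, 5], [0, -0.3, -0.45, 0, 0, 0.133, 5], [0, -0.45, -0.45, 0, 0, 0.133, 5], [0, -0.6, -0.45, 0, 0, 0.133, 5], [0, -0.75, -0.45, 0, 0, 0.133, 5], [0, -0.87, -0.45, 0, 0, 0.133, 5], [0, -0.95, -0.45, 0, 0, 0.133, 5], [0, -0.95, -0.45, 0, 0, 0.133, 5], [0, -0.95, -0.45, 0, 0, 0.133, 5], [0, -0.95, -0.45, 0, 0, 0.133, 5], [0, -0.95, -0.45, 0, 0, 0.133, 5]],
  ],
)

```text
time_s: 4.37
position: [0.4415, 0.0603, 0.1373]
eef_rot: [[-0.975, 0.223, -0.0], [0.223, 0.975, 0.0], [0.0, 0.0, -1.0]]
wrist_force: [0.5, 0.3, -1.9]
width: 0.236
gripper_force: 30.0
```

```bash
python3 - <<'E'
from h import *
w=snap('wrist','w4.png');s=sense();print(s['position'],s['eef_rot'],s['wrist_force'],s['width'],s['gripper_force'],s['time_s'])
print(loc([.4953,-.1801,.138]))
E
```

```text
[0.44148724 0.06038689 0.13730455] [[-9.74777074e-01  2.23180479e-01 -3.59587085e-04]
 [ 2.23180422e-01  9.74777135e-01  1.92302179e-04]
 [ 3.93435361e-04  1.07198958e-04 -9.99999917e-01]] [-0.02778386  0.16188723 -0.85729088] 0.23031464388440054 29.99555379152298 4.4167
[-0.42450856 -0.88964436 -0.00304418]
```

View pics/w4.png

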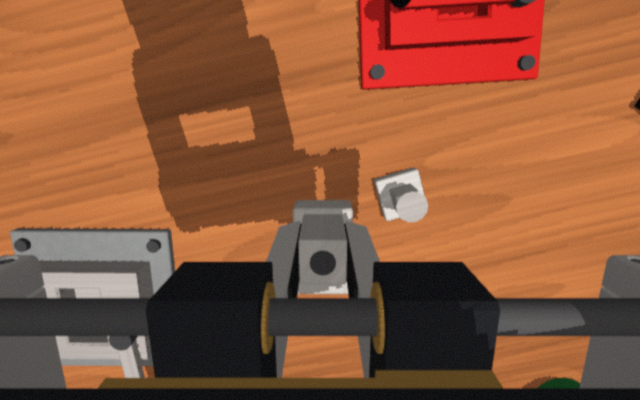

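The adapter hangs straight in the grip, with its stem hole at (323,262). I'll carry it over the pocket next.

>>> send_rows(
  motion=[
    [[-0.07, -0.15, 0, 0, 0, 0.004, 5], [-0.14, -0.3, 0, 0, 0, 0.004, 5], [-0.21, -0.45, 0, 0, 0, 0.004, 5], [-0.28, -0.6, 0, 0, 0, 0.004, 5], [-0.35, -0.74, 0, 0, 0, 0.004, 5], [-0.4, -0.84, 0, 0, 0, 0.004, 5], [-0.428, -0.89, 0, 0, 0, 0.004, 5], [-0.428, -0.89, 0.1, 0, 0, 0.004, 5], [-0.428, -0.89, 0.2, 0, 0, 0.004, 5], [-0.428, -0.89, 0.26, 0, 0, 0.004, 5], [-0.428, -0.89, 0.26, 0, 0, 0.004, 5], [-0.428, -0.89, 0.26, 0, 0, 0.004, 5], [-0.428, -0.89, 0.26, 0, 0, 0.004, 5], [-0.428, -0.89, 0.26, 0, 0, 0.004, 5]],
  ],
)

```text
time_s: 5.58
position: [0.497, -0.1815, 0.0741]
eef_rot: [[-0.974, 0.226, 0.002], [0.226, 0.974, -0.002], [-0.003, -0.001, -1.0]]
wrist_force: [0.3, 0.3, -1.1]
width: 0.232
gripper_force: 30.0
```

```bash
python3 - <<'E'
from h import *
s=sense();print(s['position'],s['eef_rot'][0],s['wrist_force'],s['gripper_force'])
b=snap('side');a=snap('top')
A=cv2.resize(b[0][210:300,325:425],None,fx=4,fy=4,interpolation=cv2.INTER_CUBIC)
B=cv2.resize(a[0][140:230,340:440],None,fx=4,fy=4,interpolation=cv2.INTER_CUBIC)
cv2.imwrite('pics/s5.png',np.hstack([A,B]))
print(loc([.4961,-.1803,.042]))
E
```

```text
[ 0.49696024 -0.18154811  0.0741056 ] [-0.97412784  0.22598455  0.0024359 ] [ 0.29431592  0.29188473 -1.05417605] 29.99556541442871
[0.00395733 0.0048065  0.12753861]
```

View pics/s5.png

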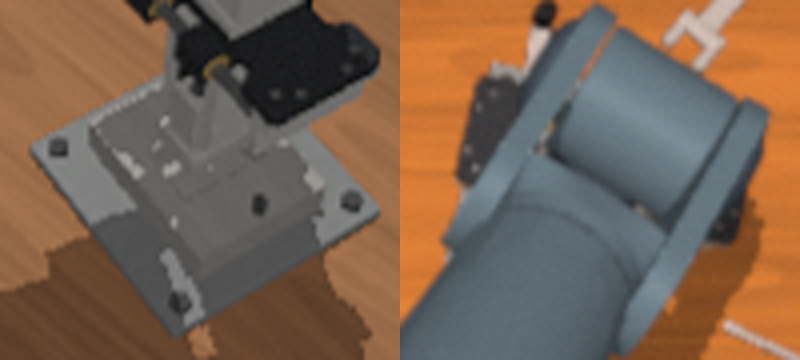

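The side view shows the foot hovering squarely over the pocket; the top view is blocked by the wrist. I'll lower part way and check again.

>>> send_rows(
  motion=[
    [[0, 0, 0.0, 0, 0, 0, 5], [0, 0, 0.0, 0, 0, 0, 5], [0, 0, 0.02, 0, 0, 0, 5], [0, 0, 0.02, 0, 0, 0, 5]],
  ],
)

```text
time_s: 6.02
position: [0.4953, -0.1812, 0.0667]
eef_rot: [[-0.974, 0.227, -0.001], [0.227, 0.974, 0.001], [0.001, 0.0, -1.0]]
wrist_force: [-0.6, 0.3, -1.2]
width: 0.229
gripper_force: 30.0
```

```bash
python3 - <<'E'
from h import *
s=sense();R=s['eef_rot'];print(s['position'],np.degrees(np.arctan2(-R[1][0],-R[0][0])),s['wrist_force'],loc([.4961,-.1803,.040]))
E
```

```text
[ 0.49526718 -0.18115871  0.06671474] -13.119412253612134 [-0.57695071  0.26622612 -1.1556525 ] [-0.00257742  0.00406154  0.10685781]
```

Within 1 mm. I'll lower slowly while watching the force.

>>> send_rows(
  motion=[
    [[-0.002, 0.004, 0.01, 0, 0, 0, 5], [-0.002, 0.004, 0.02, 0, 0, 0, 5], [-0.002, 0.004, 0.03, 0, 0, 0, 5], [-0.002, 0.004, 0.04, 0, 0, 0, 5], [-0.002, 0.004, 0.05, 0, 0, 0, 5], [-0.002, 0.004, 0.055, 0, 0, 0, 5], [-0.002, 0.004, 0.055, 0, 0, 0, 5]],
  ],
)

```text
time_s: 6.6
position: [0.4962, -0.1804, 0.0533]
eef_rot: [[-0.974, 0.227, -0.001], [0.227, 0.974, 0.0], [0.001, 0.0, -1.0]]
wrist_force: [-0.8, -0.4, -1.9]
width: 0.232
gripper_force: 30.0
```

>>> send_rows(
  motion=[
    [[0, 0, 0.01, 0, 0, 0, 5], [0, 0, 0.02, 0, 0, 0, 5], [0, 0, 0.03, 0, 0, 0, 5], [0, 0, 0.04, 0, 0, 0, 5], [0, 0, 0.048, 0, 0, 0, 5], [0, 0, 0.052, 0, 0, 0, 5], [0, 0, 0.054, 0, 0, 0, 5], [0, 0, 0.054, 0, 0, 0, 5]],
  ],
)

```text
time_s: 7.27
position: [0.4964, -0.1805, 0.0402]
eef_rot: [[-0.974, 0.227, -0.0], [0.227, 0.974, 0.0], [0.0, -0.0, -1.0]]
wrist_force: [0.4, -1.6, -1.4]
width: 0.232
gripper_force: 30.0
```

>>> send_rows(
  motion=[
    [[0, 0, 0.004, 0, 0, 0, 5], [0, 0, 0.004, 0, 0, 0, 5], [0, 0, 0.002, 0, 0, 0, 45], [0, 0, 0.002, 0, 0, 0, 45], [0, 0, 0.002, 0, 0, 0, 45], [0, 0, 0.002, 0, 0, 0, 45], [0, 0, -0.05, 0, 0, 0, 45], [0, 0, -0.15, 0, 0, 0, 45], [0, 0, -0.3, 0, 0, 0, 45], [0, 0, -0.45, 0, 0, 0, 45], [0, 0, -0.5, 0, 0, 0, 45], [0.15, 0, -0.5, 0, 0, 0, 45], [0.3, 0, -0.5, 0, 0, 0, 45], [0.45, 0, -0.5, 0, 0, 0, 45], [0.5, 0, -0.5, 0, 0, 0, 0], [0.5, 0, -0.5, 0, 0, 0, 0], [0.5, 0, -0.5, 0, 0, 0, 0]],
  ],
)

```text
time_s: 8.68
position: [0.3748, -0.1523, 0.1651]
eef_rot: [[-0.974, 0.228, 0.001], [0.228, 0.974, -0.0], [-0.001, -0.0, -1.0]]
wrist_force: [1.2, -0.4, 0.3]
width: 0.3
gripper_force: 0.0
```

```bash
python3 - <<'E'
from h import *
s=sense();print(s['position'],s['width'],s['time_s'])
b=snap('side','s6f.png');a=snap('top','t6f.png')
A=cv2.resize(b[0][190:290,325:425],None,fx=4,fy=4,interpolation=cv2.INTER_CUBIC)
B=cv2.resize(a[0][130:230,335:435],None,fx=4,fy=4,interpolation=cv2.INTER_CUBIC)
cv2.imwrite('pics/s6.png',np.hstack([A,B]))
E
```

```text
[ 0.37480741 -0.15232932  0.16513197] 0.30009631561197214 8.6833
```

View pics/s6.png

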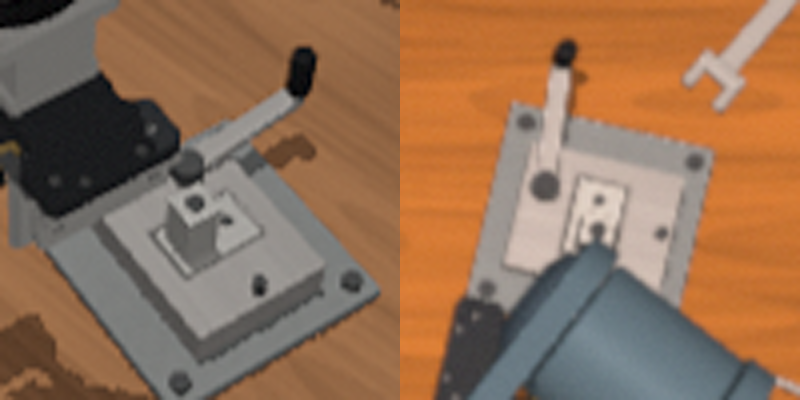

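The adapter is upright and flush in the pocket, with its toe on the +x side and the lever still open; in the top crop the post is at (566,48) and the hinge at (545,186). Next I'll move above the post.

>>> send_rows(
  motion=[
    [[-0.16, 0.03, 0, 0, 0, -0.17, 45], [-0.32, 0.06, 0, 0, 0, -0.17, 45], [-0.48, 0.1, 0, 0, 0, -0.17, 45], [-0.64, 0.13, 0, 0, 0, -0.17, 45], [-0.8, 0.16, 0, 0, 0, -0.17, 45], [-0.92, 0.19, 0, 0, 0, -0.17, 45], [-0.964, 0.195, 0.05, 0, 0, -0.17, 45], [-0.964, 0.195, 0.1, 0, 0, -0.17, 45], [-0.964, 0.195, 0.1, 0, 0, -0.17, 45], [-0.964, 0.195, 0.1, 0, 0, -0.17, 45], [-0.964, 0.195, 0.1, 0, 0, -0.17, 45], [-0.964, 0.195, 0.1, 0, 0, -0.17, 45]],
  ],
)

```text
time_s: 9.78
position: [0.6202, -0.1596, 0.1409]
eef_rot: [[-0.99, 0.14, 0.001], [0.14, 0.99, -0.0], [-0.001, -0.0, -1.0]]
wrist_force: [1.1, 0.3, -0.0]
width: 0.479
gripper_force: 0.0
```

```bash
python3 - <<'E'
from h import *
s=sense();R=s['eef_rot'];print(s['position'],np.degrees(np.arctan2(R[1][1],R[0][1])),s['width'],s['joint_pos'],loc([.6204,-.1598,.052]))
w=snap('wrist','w7.png')
E
```

```text
[ 0.62017617 -0.15957429  0.14093877] 81.96547767529206 0.4793343789562062 [-2.45550728e+01  1.62793184e+01  9.35804414e+01 -3.82225635e-03
  7.00907279e+01 -1.06519257e+02] [-0.00072432 -0.00066001  0.35575602]
```

View pics/w7.png

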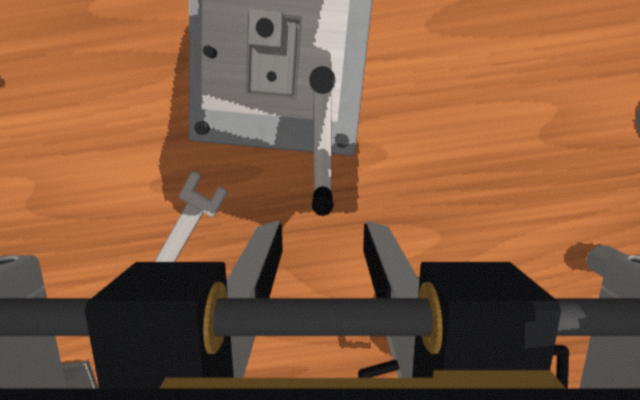

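The post is at (322,200), centred between the fingertips, with the lever arm leading to the hinge at (322,80). I'll lower and grip it lightly.

>>> send_rows(
  motion=[
    [[0, 0, 0.1, 0, 0, 0, 45], [0, 0, 0.2, 0, 0, 0, 45], [0, 0, 0.28, 0, 0, 0, 45], [0, 0, 0.33, 0, 0, 0, 45], [0, 0, 0.355, 0, 0, 0, 45], [0, 0, 0.355, 0, 0, 0, 45], [0, 0, 0.355, 0, 0, 0, 45], [0, 0, 0.355, 0, 0, 0, 5], [0, 0, 0.355, 0, 0, 0, 5], [0, 0, 0.355, 0, 0, 0, 5], [0, 0, 0.355, 0, 0, 0, 5], [0, 0, 0.355, 0, 0, 0, 5], [0, 0, 0.355, 0, 0, 0, 5], [0, 0, 0.355, 0, 0, 0, 5]],
  ],
  squeeze=10,
)

```text
time_s: 11.0
position: [0.6208, -0.1595, 0.0519]
eef_rot: [[-0.99, 0.139, 0.001], [0.139, 0.99, -0.0], [-0.001, -0.0, -1.0]]
wrist_force: [0.5, -0.1, 2.1]
width: 0.169
gripper_force: 10.0
```

```bash
cat > arc.py <<'E'
from h import *
import sys
s=sense();R=np.array(s['eef_rot']);p=np.array(s['position'])
C=np.array([.508,-.183]);th=np.radians(-13);c,n=np.cos(th),np.sin(th)
H=C+np.array([c*15-n*40,n*15+c*40])/1000
r=p[:2]-H;a=np.arctan2(r[1],r[0]);q=a-th+np.pi/2
print('pos',p,'r',np.linalg.norm(r),'q deg',np.degrees(q),'yaw-tangent',np.degrees(np.arctan2(R[1,1],R[0,1])-a)-90,s['wrist_force'],s['width'],s['gripper_force'])
for d in map(float,sys.argv[1:]):
    x=H+.09*np.array([np.cos(a-np.radians(d)),np.sin(a-np.radians(d))])
    print(d,np.round(R.T@np.array([*(x-p[:2]),0])/.25,3),round(d/30,3))
E
python3 arc.py 4 8 12 16 20 24 28
```

```text
pos [ 0.62077337 -0.15952847  0.05191217] r 0.0899809928263871 q deg 95.25321976487739 yaw-tangent -0.2602175987470332 [ 0.46276053 -0.10134887  2.1217186 ] 0.16903656305666778 10.000216215848923
4.0 [ 0.001 -0.025  0.   ] 0.133
8.0 [ 0.003 -0.05   0.   ] 0.267
12.0 [ 0.007 -0.075  0.   ] 0.4
16.0 [ 0.013 -0.099  0.   ] 0.533
20.0 [ 0.021 -0.123  0.   ] 0.667
24.0 [ 0.03  -0.147  0.   ] 0.8
28.0 [ 0.041 -0.169  0.   ] 0.933
```

>>> send_rows(
  motion=[
    [[0.001, -0.025, 0, 0, 0, 0.133, 5], [0.003, -0.05, 0, 0, 0, 0.267, 5], [0.007, -0.075, 0, 0, 0, 0.4, 5], [0.013, -0.099, 0, 0, 0, 0.533, 5], [0.021, -0.123, 0, 0, 0, 0.667, 5], [0.03, -0.147, 0, 0, 0, 0.8, 5], [0.041, -0.169, 0, 0, 0, 0.933, 5], [0.041, -0.169, 0, 0, 0, 0.933, 5], [0.041, -0.169, 0, 0, 0, 0.933, 5]],
  ],
)

```text
time_s: 11.75
position: [0.6046, -0.2003, 0.0519]
eef_rot: [[-0.81, 0.587, 0.0], [0.587, 0.81, -0.001], [-0.001, -0.0, -1.0]]
wrist_force: [-1.1, -1.0, 3.0]
width: 0.167
gripper_force: 10.0
```

```bash
python3 arc.py 4 8 12 16 20 24 28
```

```text
pos [ 0.60456393 -0.20027284  0.05189123] r 0.09009631456959315 q deg 67.06592894484167 yaw-tangent 0.016592943994282905 [-1.06933822 -0.9632626   3.03076758] 0.16698159059813927 10.000496953725815
4.0 [ 0.001 -0.025  0.   ] 0.133
8.0 [ 0.004 -0.05   0.   ] 0.267
12.0 [ 0.008 -0.075  0.   ] 0.4
16.0 [ 0.014 -0.099  0.   ] 0.533
20.0 [ 0.022 -0.123  0.   ] 0.667
24.0 [ 0.032 -0.146  0.   ] 0.8
28.0 [ 0.043 -0.169  0.   ] 0.933
```

Tracking is good, so I'll repeat the same arc.

>>> send_rows(
  motion=[
    [[0.001, -0.025, 0, 0, 0, 0.133, 5], [0.003, -0.05, 0, 0, 0, 0.267, 5], [0.007, -0.075, 0, 0, 0, 0.4, 5], [0.013, -0.099, 0, 0, 0, 0.533, 5], [0.021, -0.123, 0, 0, 0, 0.667, 5], [0.031, -0.147, 0, 0, 0, 0.8, 5], [0.042, -0.169, 0, 0, 0, 0.933, 5], [0.042, -0.169, 0, 0, 0, 0.933, 5], [0.042, -0.169, 0, 0, 0, 0.933, 5]],
  ],
)

```text
time_s: 12.5
position: [0.5715, -0.2284, 0.0519]
eef_rot: [[-0.441, 0.898, 0.001], [0.898, 0.441, -0.002], [-0.002, -0.0, -1.0]]
wrist_force: [0.4, -3.3, 3.2]
width: 0.165
gripper_force: 10.0
```

>>> send_rows(
  motion=[
    [[0.001, -0.025, 0, 0, 0, 0.133, 5], [0.003, -0.05, 0, 0, 0, 0.267, 5], [0.007, -0.075, 0, 0, 0, 0.4, 5], [0.013, -0.099, 0, 0, 0, 0.533, 5], [0.021, -0.123, 0, 0, 0, 0.667, 5], [0.031, -0.147, 0, 0, 0, 0.8, 5], [0.042, -0.169, 0, 0, 0, 0.933, 5], [0.042, -0.169, 0, 0, 0, 0.933, 5], [0.042, -0.169, 0, 0, 0, 0.933, 5]],
  ],
)

```text
time_s: 13.25
position: [0.5288, -0.2379, 0.0519]
eef_rot: [[0.032, 0.999, 0.0], [0.999, -0.032, -0.003], [-0.003, 0.0, -1.0]]
wrist_force: [-1.4, -4.8, 2.9]
width: 0.167
gripper_force: 10.0
```

```bash
python3 arc.py 4 8 12 13
```

```text
pos [ 0.52875851 -0.23794267  0.05191381] r 0.09058821302588867 q deg 11.193903252503413 yaw-tangent -0.020137070678700297 [-1.41510532 -4.84872654  2.93682272] 0.16741233075678771 10.000326186418533
4.0 [ 0.003 -0.025 -0.   ] 0.133
8.0 [ 0.006 -0.05  -0.   ] 0.267
12.0 [ 0.01  -0.075 -0.   ] 0.4
13.0 [ 0.012 -0.081 -0.   ] 0.433
```

>>> send_rows(
  motion=[
    [[0.003, -0.025, 0, 0, 0, 0.133, 5], [0.006, -0.05, 0, 0, 0, 0.267, 5], [0.009, -0.065, 0, 0, 0, 0.373, 5], [0.009, -0.069, 0, 0, 0, 0.373, 5], [0.009, -0.073, 0, 0, 0, 0.373, 5], [0.009, -0.073, 0, 0, 0, 0.373, 5], [0.009, -0.073, 0, 0, 0, 0.373, 5]],
  ],
  squeeze=20,
)

```text
time_s: 13.83
position: [0.5109, -0.2357, 0.0519]
eef_rot: [[0.225, 0.974, 0.001], [0.974, -0.225, -0.004], [-0.004, 0.002, -1.0]]
wrist_force: [-1.0, -8.4, 1.0]
width: 0.163
gripper_force: 20.0
```

```bash
python3 arc.py 1 2
```

```text
pos [ 0.51089083 -0.23566435  0.05194728] r 0.09066489359508692 q deg -0.21256531896887462 yaw-tangent 0.214058123350938 [-0.96890037 -8.35957278  0.96263019] 0.1629236122282243 20.001615285873413
1.0 [ 0.003 -0.006 -0.   ] 0.033
2.0 [ 0.003 -0.013 -0.   ] 0.067
```

>>> send_rows(
  motion=[
    [[-0.003, -0.004, 0, 0, 0, 0, 5], [-0.003, -0.008, 0, 0, 0, 0, 5], [-0.003, -0.008, 0, 0, 0, 0, 5], [-0.003, -0.008, 0, 0, 0, 0, 5]],
  ],
)

```text
time_s: 14.17
position: [0.5101, -0.2355, 0.052]
eef_rot: [[0.226, 0.974, 0.004], [0.974, -0.226, -0.003], [-0.002, 0.005, -1.0]]
wrist_force: [5.1, -5.6, -2.5]
width: 0.168
gripper_force: 20.0
```

Contact with the stop begins here, so I'll press a little harder.

>>> send_rows(
  motion=[
    [[-0.004, -0.006, 0, 0, 0, 0, 5], [-0.004, -0.012, 0, 0, 0, 0, 5], [-0.004, -0.012, 0, 0, 0, 0, 5], [-0.004, -0.012, 0, 0, 0, 0, 5]],
  ],
)

```text
time_s: 14.5
position: [0.5099, -0.2356, 0.0521]
eef_rot: [[0.227, 0.974, 0.012], [0.974, -0.227, -0.004], [-0.001, 0.013, -1.0]]
wrist_force: [16.7, -4.5, -9.5]
width: 0.166
gripper_force: 20.0
```

>>> send_rows(
  motion=[
    [[0, 0, 0, 0, 0, 0, 36], [0, 0, 0, 0, 0, 0, 36], [0, 0.004, 0, 0, 0, 0, 36], [0, 0.008, 0, 0, 0, 0, 36], [0, 0.008, 0, 0, 0, 0, 36], [0, 0.008, -0.05, 0, 0, 0, 36], [0, 0.008, -0.15, 0, 0, 0, 36], [0, 0.008, -0.3, 0, 0, 0, 36], [0, 0.008, -0.45, 0, 0, 0, 36], [-0.15, 0.008, -0.5, 0, 0, 0, 36], [-0.3, 0.008, -0.5, 0, 0, 0, 36], [-0.45, 0, -0.5, 0, 0, 0, 36], [-0.6, 0, -0.5, 0, 0, 0, 36], [-0.75, 0, -0.5, 0, 0, 0, 36], [-0.85, 0, -0.5, 0, 0, 0, 36], [-0.85, 0, -0.5, 0, 0, 0, 36], [-0.85, 0, -0.5, 0, 0, 0, 36]],
  ],
)

```text
time_s: 15.92
position: [0.4562, -0.4422, 0.177]
eef_rot: [[0.23, 0.973, 0.0], [0.973, -0.23, 0.0], [0.0, 0.0, -1.0]]
wrist_force: [0.3, -0.3, 0.2]
width: 0.383
gripper_force: 0.0
```

```bash
python3 - <<'E'
from h import *
s=sense();print(s['position'],s['wrist_force'],s['time_s'])
b=snap('side','s8f.png');a=snap('top','t8f.png')
A=cv2.resize(b[0][190:290,325:425],None,fx=4,fy=4,interpolation=cv2.INTER_CUBIC)
B=cv2.resize(a[0][130:230,335:435],None,fx=4,fy=4,interpolation=cv2.INTER_CUBIC)
cv2.imwrite('pics/s8.png',np.hstack([A,B]))
E
```

```text
[ 0.45616951 -0.44222717  0.17700514] [ 0.32359277 -0.28427487  0.16624516] 15.9167
```

View pics/s8.png

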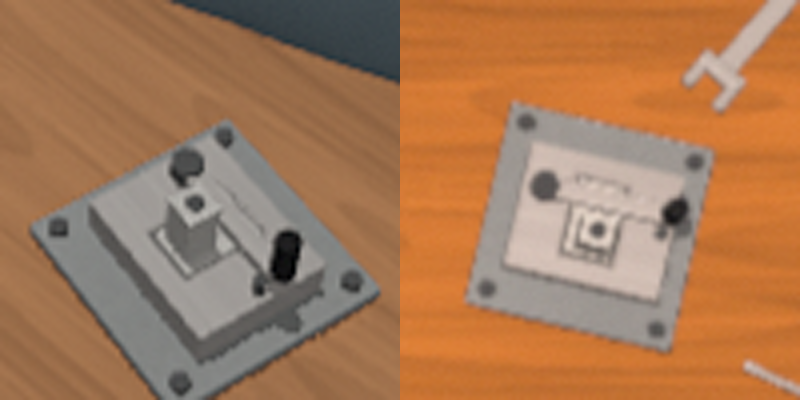

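The lever lies across the toe, parallel to the block's edge and against the stop pin (the pin is at crop (661,231)). The adapter is flush and the robot is clear.

```bash
python3 -c "
from h import *
print(robot.sign_off())"
```

```text
the job is handed in; nothing more can be done
None
```

The adapter is seated flush in the pocket with its toe on the lever side, the lever is shut against its stop over the toe, and I handed the job in after about 16 s of robot time; sign-off returned no verdict.

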